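Third hand: hold a tube against the sprung stop of a clamping jig

ROBOT

A 7-joint arm with a two-finger parallel gripper is mounted at the origin on the work surface; the furniture and walls round the work are solid. World frame = base frame: x ahead of the robot, y to its left, z up, the work surface at z = 0. Lengths are in mm, angles in rad, forces in N, time in s.
With the tool pointing down it reaches from about 400 to 875 mm from the base axis. Payload 6.5 kg.
Tool frame: the origin (TCP) lies on the front face of the gripper's body, between the roots of the fingers; the fingertips stand 64 mm ahead of it and the grasp point (between the pads) lies 45 mm ahead of it (nose_length is the z of the fingertips in the tool frame, in mm); z points along the fingers, y is the line along which they close (so a half turn about z gives the same grasp; the last joint's range is limited). The gripper opens to 88 mm and grips with 3 to 60 N. Pads are 18 mm wide; open, the fingers measure 123 mm over their backs; the gripper's body (75 mm by 187 mm) begins 45 mm behind the grasp point.
Start: joints at [-1.202, 0.536, -0.004, 1.538, 0.003, 1.067, -0.071], TCP at [273.791, 589.515, 302.716] pointing down, gripper open.
Joint ranges: [-2.7, 2.7], [-0.37, 2.16], [-1.27, 1.26], [0.24, 2.4], [-1.31, 4.45], [0.19, 1.91], [-2.76, 2.76]. Speed limits (rad/s): [2.39, 2.39, 3.14, 3.14, 3.14, 3.14, 3.14].

INTERFACE

Orientations are given as a unit quaternion [x, y, z, w].
In Python, from cell import * gives the robot as it stands.
- The arm moves only by the shell command python3 -m jog 'ROWS' [FORCE]. ROWS is JSON, a list of rows, each a list of 7 numbers: the finger opening in mm, from 0 to 88.1, then the shift along the tool's x, y, z as a fraction of full scale, then the turn, a rotation vector about the tool's x, y, z as a fraction of full scale. A call has 1 to 20 rows; each row shifts and turns the commanded pose from where the row before left it, along the tool's axes as they then stand; what a row does not reach is not made up. Full scale, the value 1, is 25 mm for a shift and 1.5 rad for a turn. A row lasts 1/12 s, in which the tool goes at most 41.7 mm and 7.16 degrees, less where a joint would pass 70% of its speed; a pose out of reach is approached as far as the arm can. A call with a number of a shift or a turn outside -1 to 1 is refused whole. A call with a gripper value outside its range is refused whole. The fingers move at their own pace and stop on an object; FORCE is the grip in N (left out, the last holds). Time passes only in rows, so rows that do not move let the fingers close. It gives the time, the measured TCP pose, the force, the opening and the grip force at its end, in the units of the state.
- get_state(): the state, without advancing time (a new reading comes with each control period).
- camera(name): name is "scene" or "top" or "wrist"; returns the picture (384x512x3 uint8, blue, green, red); there is no depth.
- camera_model(name): a dict with "fx", "fy", "cx", "cy" (pixels), "xyz" and "orientation" of the camera in the world. Camera axes: x right, y down, z forward; pixel columns grow to the right and rows downward; lengths in mm; the calibration is good to about 2 mm. A picture is of the moment at which its call begins: read the wrist's pose just before it. camera_model takes no time and is no camera call; for the wrist camera it gives the pose at the moment of the call.
- hand_in(): hands the job in; it is judged then, once.
The state is a dict: "clock": time; "joint_pos": joint angles; "qd": joint speeds; "effort": joint torques, N m; "position": TCP position; "eef_rot": TCP orientation; "ft_force": force on the tool from outside, world axes, zero at the start; "ft_torque": the same for the moment, N m; "finger_gap": finger opening in mm; "grasp_force": force on a finger pad.
Only numpy, scipy, OpenCV 4.12 (cv2) and the standard library are available. Lean on these libraries where they do the work, as an engineer would, in place of code of your own. Each camera call takes 0.05 s, during which the arm holds its last target. There are 200 camera calls.

TASK

Pick up the silvery-white tube, slide one end of it through the opening under the blue saddle clamp of the jig, and push it straight and level against the spring-loaded end stop until the stop's orange pointer stands in the green field, never letting the pointer reach the red. Keep gripping and pressing it there steadily, as a third hand for the fitter who will tighten the clamp: the program finishes while still holding, nothing is let go. Leave the loose screwdriver, meter register and union nut where they are.

Things in the scene. Friction and masses are not known exactly. Their poses are not given: they have to be found in the camera images.
- tube: straight silvery-white steel tube, 260 mm long, 24 mm across, about 0.2 kg, loose on the bench; origin at mid-length on its underside (12 mm below its centre line), y axis along its length, z up. Ends alike. Acts like a 24 x 24 mm bar, does not roll. Grip it across its 24 mm, some 45 mm behind mid-length (175 mm from the leading end): that keeps the gripper clear of the clamp.
- jig: jig fixed to the bench; origin on the bench, on its centre line. Dark base plate x -60 to 130, y -47 to 47, top z 8 mm. The tube goes in along +x on y = 0, lying on the plate or a little over it (underside z 8 to 16 mm). Clamp at x -25 to 5; stop face x 50 at rest; grey stop housing x 97 to 122, to z 44; white scale bar y 27 to 41, x 49 to 97, to z 28 mm, with a green and then a red field.
- saddle_mouth (a point): centre of the blue saddle clamp's opening, entry side (jig x -25, y 0, z 25 mm). Opening 34 mm wide (jig y -17 to 17), z 8 to 42 mm; bridge above it to z 52 mm, with a backed-off clamp screw and cross handle (jig y -21 to 21) to z 74 mm. Two flared blue lead-in plates before it, jig x -53 to -24, to z 30 mm, narrow from 60 to 34 mm inside; 72 mm overall.
- stop_face (a point): centre of the stop's flat aluminium face (42 mm wide, z 12 to 40 mm), which looks to the jig's -x; at rest at jig x 50, y 0, z 26 mm; it moves with the stop
- stop (a joint): travel in m of the sprung stop along jig +x: 0 at rest, grows as it is pushed in, hard end 0.036; it springs back. Holding it takes 4 N at 0 plus 0.4 N per mm (400 N/m). The orange pointer moves with it over the scale: green field at 0.0125 to 0.0225 (9 to 13 N), red from 0.030 (16 N).
- screwdriver: red-handled screwdriver, 182 mm long along its y, 26 mm thick, loose beside the jig on its +y side; leave it; origin on the underside at mid-length
- register: round black meter register, 67 mm across, 48 mm high, loose on the jig's -y side; leave it; origin under its centre
- union_nut: brass-coloured hexagon union nut, 36 x 41 mm, 24 mm high, loose on the jig's -y side; leave it; origin under its centre
Mind the look-alikes: they are no part of the job. Leave any yellow look-alike of the jig alone.

How it is judged (in metres and radians):
On the way:
1. one end of the tube is through the saddle clamp, in line with it, before the stop is pushed in (x of tube in the frame of jig above -0.125 m and y of tube in the frame of jig between -0.009 and 0.009 m and z of tube in the frame of jig between 0.003 and 0.021 m and angle between the y axis of tube and the x axis of jig, either way round below 0.12 rad and value of joint stop below 0.004 m), for 0.1 s.
At the end, for the whole second after the job is handed in: The tube lies through the clamp, within 9 mm and 0.12 rad of the jig's axis, underside 3 to 21 mm over the bench; its end presses the stop, at rest between 12.5 and 22.5 mm of travel (9 to 13 N, pointer in the green); the fingers still hold it, all through the last second (y of tube in the frame of jig between -0.009 and 0.009 m and z of tube in the frame of jig between 0.003 and 0.021 m and angle between the y axis of tube and the x axis of jig, either way round below 0.12 rad and x of tube in the frame of jig between -0.072 and -0.053 m and x of tube in the frame of stop_face above -0.135 m and value of joint stop between 0.0125 and 0.0225 m and velocity of joint stop between -0.01 and 0.01 m/s and contact force between tube and jig above 7 N and contact force between the fingers and tube above 2 N); the arm keeps its last pose, push and grip.
It fails at once if the stop's pointer reaches the red (30 mm of travel) (value of joint stop above 0.03 m).
It fails at once if the screwdriver, the register or the union nut is moved by more than 20 mm (distance of any of screwdriver, register, union_nut from where it was at the start of the episode above 0.02 m).
It also fails if it takes over 45 s, if anything falls off the work surface, if the arm or the gripper's body presses on something with over 40 N, if the wrist force passes 120 N, or if a joint passes its speed limit or range.

## Working session

There is one attempt and no reset: what is moved stays moved. The work goes in short steps, Python scripts to look and compute and a shell command to move; the robot and the scene stay as the last step left them, time stands still between calls to the robot, and variables do not carry over. Pictures are saved under pics/ and viewed, at most 10 in all, crops included, and the job is handed in when it is done.

```bash
mkdir -p pics; ls
python3 - <<'E'
from cell import *
import cv2,numpy as np
s=get_state(); print(s['clock'],s['position'],s['eef_rot'],s['finger_gap'],s['ft_force'])
for n in ['top','scene']:
    m=camera_model(n); print(n,m)
    cv2.imwrite(f'pics/{n}0.png',camera(n))
E
```

```text
pics
0.0 [273.58851546 589.07893275 301.86868085] [ 2.15625368e-01  9.76475805e-01 -8.30377047e-04 -1.15715456e-04] 88.16224661731445 [0.35746788 0.15478389 0.18571409]
top {'fx': 445.1805278446306, 'fy': 445.1805278446306, 'cx': 262.8993994828298, 'cy': 194.36386624780613, 'xyz': array([ 383.39143217,  -41.07089981, 1283.63976425]), 'orientation': array([ 0.7148612 , -0.69714225,  0.03949197, -0.03750367])}
scene {'fx': 352.37071654017797, 'fy': 352.37071654017797, 'cx': 258.2513379734979, 'cy': 191.93406252921784, 'xyz': array([ 128.53681438, -903.12102157,  567.7699623 ]), 'orientation': array([ 0.83476517, -0.19823065,  0.1081119 , -0.50217878])}
```

View pics/top0.png

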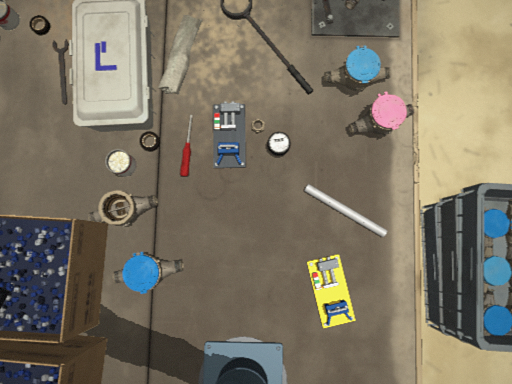

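View pics/scene0.png

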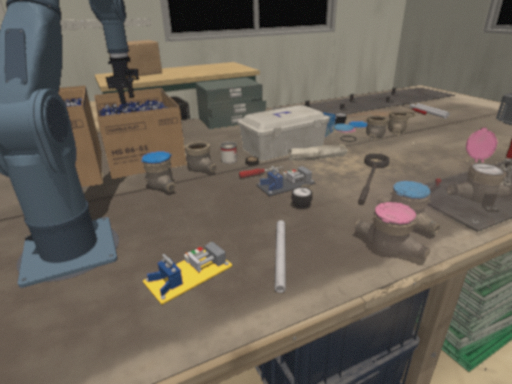

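The tube candidates in the top view are the bright straight bar at (345,210), the rolled whitish cloth at (180,55) and the dark-handled ladle at (275,45). For the jig, there is the grey one at (229,135) and the yellow one at (330,290). I choose the bar and the grey jig, and will check both in a close crop while measuring.

```bash
cat > h.py <<'E'
from cell import *
import cv2,numpy as np
from scipy.spatial.transform import Rotation as R
def ray(n,uv,z,m=None):
    m=m or camera_model(n); uv=np.atleast_2d(uv).astype(float)
    d=np.c_[(uv[:,0]-m['cx'])/m['fx'],(uv[:,1]-m['cy'])/m['fy'],np.ones(len(uv))]
    d=R.from_quat(m['orientation']).apply(d); o=np.array(m['xyz'])
    return o+d*((z-o[2])/d[:,2])[:,None]
def blob(mask,roi):
    x0,y0,x1,y1=roi; k=np.zeros_like(mask); k[y0:y1,x0:x1]=mask[y0:y1,x0:x1]
    c=max(cv2.findContours(k,cv2.RETR_EXTERNAL,cv2.CHAIN_APPROX_NONE)[0],key=cv2.contourArea)
    return c,cv2.minAreaRect(c)
E
python3 - <<'E'
from h import *
im=cv2.imread('pics/top0.png'); hsv=cv2.cvtColor(im,cv2.COLOR_BGR2HSV)
def rep(name,mask,roi,z):
    c,r=blob(mask,roi); b=cv2.boxPoints(r); p=ray('top',b,z)[:,:2]
    e1,e2=p[1]-p[0],p[2]-p[1]
    print(name,'px',np.round(r[0],1),'ctr',p.mean(0).round(1),'sides',np.linalg.norm(e1).round(1),np.linalg.norm(e2).round(1),'ang',np.degrees([np.arctan2(e[1],e[0]) for e in(e1,e2)]).round(1))
    return p
v=hsv[...,2]; 
rep('tube',((v>150)&(hsv[...,1]<50)).astype(np.uint8)*255,(290,170,400,250),12)
blue=cv2.inRange(hsv,(105,110,40),(125,255,255))
rep('clamp',blue,(205,95,252,175),40)
# plate: unlike the bench in hue (bluish dark): b>=r
pl=((im[...,0].astype(int)-im[...,2]>3)).astype(np.uint8)*255
print(rep('plate',pl,(205,95,252,175),8).round(1))
a=cv2.resize(im[90:180,170:300],None,fx=5,fy=5,interpolation=cv2.INTER_CUBIC)
b=cv2.resize(im[165:255,290:400],None,fx=5,fy=5,interpolation=cv2.INTER_CUBIC)
m=cv2.cvtColor(cv2.resize(pl[90:180,170:300],None,fx=1,fy=1),cv2.COLOR_GRAY2BGR)
a[:90,-130:]=m
cv2.imwrite('pics/crop0.png',cv2.resize(np.hstack([a,b]),(800,300)))
E
```

```text
tube px [345.7 210. ] ctr [ 483.9 -280.6] sides 20.5 263.9 ang [ -29.3 -119.4]
clamp px [228.5 155. ] ctr [629.3  57.5] sides 46.1 65.4 ang [  2.1 -88.5]
plate px [229. 135.] ctr [695.8  60.5] sides 88.4 191.1 ang [ -88.5 -178.3]
[[790.1 107.9]
 [792.4  19.5]
 [601.4  13.9]
 [599.2 100.9]]
```

View pics/crop0.png

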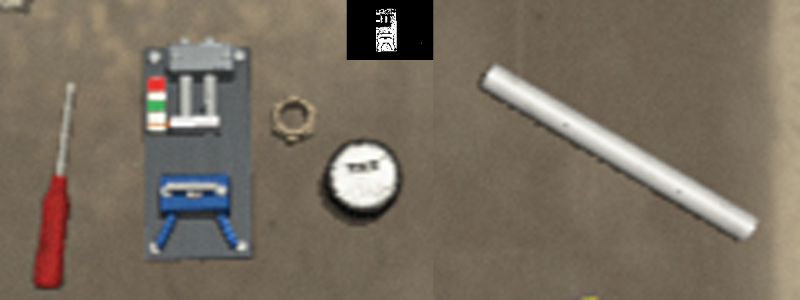

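The crop shows the plain bright tube on the right. On the left is the grey-plated jig with the blue clamp at the bottom and the scale and stop at the top, with the screwdriver, nut and register beside it. The measured sizes fit the description (tube 264 mm, plate 191 x 88 mm). The tube centre is about (484,-281) with its direction at 60.6°, and the jig axis points at about 1.6°.

First I turn the tool by 94.5° and raise it a little.

```bash
python3 -m jog '[[88,0,0,-0.15,0,0,0.0785],[88,0,0,-0.15,0,0,0.0785],[88,0,0,-0.15,0,0,0.0785],[88,0,0,-0.15,0,0,0.0785],[88,0,0,-0.15,0,0,0.0785],[88,0,0,-0.15,0,0,0.0785],[88,0,0,-0.15,0,0,0.0785],[88,0,0,-0.15,0,0,0.0785],[88,0,0,-0.15,0,0,0.0785],[88,0,0,-0.15,0,0,0.0785],[88,0,0,-0.15,0,0,0.0785],[88,0,0,-0.15,0,0,0.0785],[88,0,0,-0.15,0,0,0.0785],[88,0,0,-0.15,0,0,0.0785]]'
python3 -m jog '[[88,-0.6,0.85,0,0,0,0],[88,-0.6,0.85,0,0,0,0],[88,-0.6,0.85,0,0,0,0],[88,-0.6,0.85,0,0,0,0],[88,-0.6,0.85,0,0,0,0],[88,-0.6,0.85,0,0,0,0],[88,-0.6,0.85,0,0,0,0],[88,-0.6,0.85,0,0,0,0],[88,-0.6,0.85,0,0,0,0],[88,-0.6,0.85,0,0,0,0],[88,-0.6,0.85,0,0,0,0],[88,-0.6,0.85,0,0,0,0],[88,-0.6,0.85,0,0,0,0],[88,-0.6,0.85,0,0,0,0],[88,-0.6,0.85,0,0,0,0],[88,-0.6,0.85,0,0,0,0],[88,-0.6,0.85,0,0,0,0],[88,-0.6,0.85,0,0,0,0]]'
python3 - <<'E'
from h import *
s=get_state();print(s['clock'],s['position'],s['joint_pos']);r=R.from_quat(s['eef_rot']).as_matrix();print(r.round(3))
E
```

```text
clock: 1.27
position: [273.6, 589.3, 354.9]
eef_rot: [0.865, 0.502, -0.0, 0.0]
ft_force: [-0.1, 0.4, -0.4]
finger_gap: 88.3
grasp_force: 0.0
clock: 2.77
position: [474.9, 165.4, 355.0]
eef_rot: [0.863, 0.505, -0.0, -0.0]
ft_force: [0.1, 0.9, -0.6]
finger_gap: 88.2
grasp_force: 0.0
2.7667 [474.89820489 165.41403969 355.02800926] [-0.90263937  0.24508741  0.56985734  1.88750093 -0.151468    1.05196423
 -0.78322519]
[[ 0.49   0.872 -0.   ]
 [ 0.872 -0.49  -0.   ]
 [-0.    -0.    -1.   ]]
```

```bash
python3 -m jog '[[88,-0.9,0.48,0.3,0,0,0],[88,-0.9,0.48,0.3,0,0,0],[88,-0.9,0.48,0.3,0,0,0],[88,-0.9,0.48,0.3,0,0,0],[88,-0.9,0.48,0.3,0,0,0],[88,-0.9,0.48,0.3,0,0,0],[88,-0.9,0.48,0.3,0,0,0],[88,-0.9,0.48,0.3,0,0,0],[88,-0.9,0.48,0.3,0,0,0],[88,-0.9,0.48,0.3,0,0,0],[88,-0.9,0.48,0.3,0,0,0],[88,-0.9,0.48,0.3,0,0,0],[88,-0.9,0.48,0.3,0,0,0],[88,-0.9,0.48,0.3,0,0,0],[88,-0.9,0.48,0.3,0,0,0],[88,-0.9,0.48,0.3,0,0,0],[88,-0.9,0.48,0.3,0,0,0],[88,-0.9,0.48,0.3,0,0,0],[88,-0.9,0.48,0.3,0,0,0],[88,0,0,0,0,0,0]]'
python3 - <<'E'
from h import *
s=get_state();print(s['position'],s['joint_pos'])
m=camera_model('wrist');im=camera('wrist');cv2.imwrite('pics/w1.png',im);print(m)
hsv=cv2.cvtColor(im,cv2.COLOR_BGR2HSV)
mask=((hsv[...,2]>150)&(hsv[...,1]<50)).astype(np.uint8)*255
c,r=blob(mask,(0,0,512,384));b=cv2.boxPoints(r);print(r,ray('wrist',b,12,m).round(1))
E
```

```text
clock: 4.43
position: [461.8, -322.6, 211.8]
eef_rot: [0.865, 0.502, -0.002, 0.001]
ft_force: [-0.5, -0.2, 1.0]
finger_gap: 87.9
grasp_force: 0.0
[ 461.82940947 -322.62262694  211.75661205] [ 0.08704143  0.57386584  0.59562605  1.87149283 -0.42267784  0.82448216
  0.382686  ]
{'fx': 272.56328528816204, 'fy': 272.56328528816204, 'cx': 254.95529719709486, 'cy': 193.74306819964409, 'xyz': array([ 493.44108959, -265.19901211,  292.98767639]), 'orientation': array([ 0.95863062, -0.25341541, -0.03307895,  0.12535452])}
((252.0, 130.0), (260.0, 26.0), 90.0) [[ 533.  -166.8   12. ]
 [ 553.2 -178.3   12. ]
 [ 427.8 -403.8   12. ]
 [ 402.1 -389.2   12. ]]
```

View pics/w1.png

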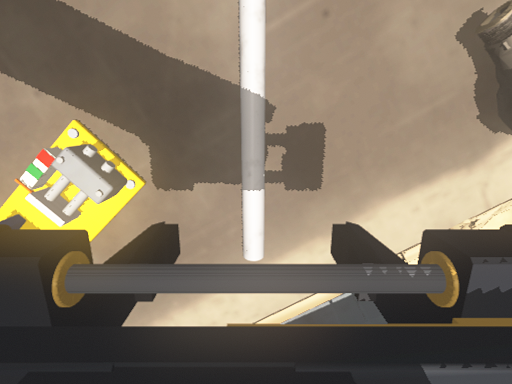

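The picture shows the tube running almost vertically at columns 240–267, with its near end at (253,260). It lies centred between the fingers, and the yellow jig is clear at the left. Next I fit the centre line more precisely.

Run:
```python
from h import *
s=get_state();T=R.from_quat(s['eef_rot']).as_matrix()
m=camera_model('wrist');im=cv2.imread('pics/w1.png')
hsv=cv2.cvtColor(im,cv2.COLOR_BGR2HSV)
# shadowed and lit part: low saturation vs bench
print([ (v,im[v,200:300:12].tolist()) for v in (30,)][0])
L=[]
for v in list(range(5,95,3))+list(range(195,240,3)):
    u=np.where(hsv[v,225:285,2]>190)[0]+225
    if len(u)>5: L.append([u.min(),u.max(),v])
L=np.array(L);print(L[::6].tolist())
c=ray('wrist',np.c_[(L[:,0]+L[:,1])/2,L[:,2]],14,m)[:,:2]
vx,vy,x0,y0=cv2.fitLine(c.astype(np.float32),cv2.DIST_HUBER,0,.01,.01).ravel()
print('ang',np.degrees(np.arctan2(vy,vx)))
d=np.array([vx,vy])*np.sign(vy);p=np.array(s['position'][:2]);g=np.array([x0,y0])
off=(g-p)-((g-p)@d)*d
print('perp offset world',off,'in tool',T.T@np.r_[off,0],'tool x ang',np.degrees(np.arctan2(T[1,0],T[0,0])))
e=ray('wrist',[[253,260]],12,m)[0,:2];e2=ray('wrist',[[253,260]],20,m)[0,:2]
for q in(e,e2):print('end',q,'along from tcp',(q-p)@d)
```

```text
(30, [[129, 152, 172], [133, 157, 178], [137, 158, 180], [134, 156, 176], [248, 250, 252], [239, 243, 247], [130, 150, 171], [125, 144, 163], [122, 142, 164]])
[[240, 264, 5], [240, 264, 23], [241, 264, 41], [241, 264, 59], [241, 263, 77], [243, 263, 195], [243, 263, 213], [244, 263, 231]]
ang 60.675182
perp offset world [-2.72259244  1.52940245] in tool [-1.52717187e-02 -3.12271335e+00  3.08666931e-03] tool x ang 60.394917137764985
end [ 416.67138904 -394.30887125] along from tcp -87.03876893851307
end [ 418.86975661 -390.57109972] along from tcp -82.70329316647309
```

```bash
python3 -m jog '[[88,0,-0.03,0.7,0,0,0],[88,0,-0.03,0.7,0,0,0],[88,0,-0.03,0.7,0,0,0],[88,0,-0.03,0.7,0,0,0],[88,0,-0.005,0.7,0,0,0],[88,0,0,0.7,0,0,0],[88,0,0,0.7,0,0,0],[88,0,0,0.7,0,0,0],[88,0,0,0.15,0,0,0],[88,0,0,0,0,0,0]]' 45
python3 -m jog '[[10,0,0,0,0,0,0],[10,0,0,0,0,0,0],[10,0,0,0,0,0,0],[10,0,0,0,0,0,0],[10,0,0,0,0,0,0],[10,0,0,0,0,0,0],[10,0,0,0,0,0,0],[10,0,0,0,0,0,0]]' 45
```

```text
clock: 5.32
position: [460.8, -314.8, 68.1]
eef_rot: [0.863, 0.505, -0.0, -0.001]
ft_force: [-0.3, 0.0, 0.6]
finger_gap: 88.1
grasp_force: 0.0
clock: 5.98
position: [461.2, -316.2, 69.0]
eef_rot: [0.863, 0.505, 0.0, 0.0]
ft_force: [0.1, -0.6, -0.2]
finger_gap: 36.7
grasp_force: 0.0
```

```bash
python3 -m jog '[[10,0,0,0.06,0,0,0],[10,0,0,0,0,0,0],[10,0,0,0,0,0,0],[10,0,0,0,0,0,0],[10,0,0,0,0,0,0],[10,0,0,0,0,0,0],[10,0,0,0,0,0,0]]' 45
python3 -m jog '[[10,0,0,-0.4,0,0,0],[10,0,0,-0.5,0,0,0],[10,0,0,-0.5,0,0,0],[10,0,0,-0.4,0,0,0],[10,0,0,-0.2,0,0,0],[10,0,0,0,0,0,0],[10,0,0,0,0,0,0]]' 45
python3 - <<'E'
from h import *
s=get_state();print(s['position'],s['joint_pos'],s['ft_force'],s['ft_torque'],s['finger_gap'],s['grasp_force'])
E
```

```text
clock: 6.57
position: [461.1, -316.1, 67.4]
eef_rot: [0.863, 0.505, -0.0, -0.0]
ft_force: [0.7, -0.3, -2.2]
finger_gap: 23.7
grasp_force: 45.0
clock: 7.15
position: [461.4, -316.1, 117.9]
eef_rot: [0.863, 0.505, 0.0, 0.0]
ft_force: [0.3, -0.1, -1.5]
finger_gap: 23.6
grasp_force: 45.0
[ 461.37489475 -316.12714304  117.92587938] [ 0.15799609  0.70946664  0.4881826   1.91315558 -0.53079572  0.6483899
  0.46615569] [ 0.340224   -0.05403308 -1.48916451] [-0.10517495  0.17638744  0.029815  ] 23.571549638088587 44.97867761179805
```

```bash
python3 -m jog '[[10,0,0,-0.2,0,0,0.0764],[10,0,0,-0.2,0,0,0.0764],[10,0,0,-0.2,0,0,0.0764],[10,0,0,-0.2,0,0,0.0764],[10,0,0,-0.2,0,0,0.0764],[10,0,0,-0.2,0,0,0.0764],[10,0,0,-0.2,0,0,0.0764],[10,0,0,-0.2,0,0,0.0764],[10,0,0,-0.2,0,0,0.0764],[10,0,0,0,0,0,0]]' 45
python3 -m jog '[[10,-0.05,-0.4,0,0,0,0],[10,-0.05,-0.8,0,0,0,0],[10,-0.05,-0.9,0,0,0,0],[10,-0.05,-0.9,0,0,0,0],[10,-0.05,-0.9,0,0,0,0],[10,-0.05,-0.9,0,0,0,0],[10,-0.05,-0.9,0,0,0,0],[10,-0.05,-0.9,0,0,0,0],[10,-0.05,-0.9,0,0,0,0],[10,-0.05,-0.9,0,0,0,0],[10,-0.05,-0.9,0,0,0,0],[10,-0.05,-0.9,0,0,0,0],[10,-0.05,-0.9,0,0,0,0],[10,-0.05,-0.9,0,0,0,0],[10,-0.05,-0.9,0,0,0,0],[10,-0.05,-0.9,0,0,0,0],[10,-0.05,-0.7,0,0,0,0],[10,-0.05,-0.4,0,0,0,0],[10,0,0,0,0,0,0],[10,0,0,0,0,0,0]]' 45
python3 - <<'E'
from h import *
s=get_state();print(s['clock'],s['position'],s['joint_pos'],s['ft_force'],s['finger_gap'],s['grasp_force'])
cv2.imwrite('pics/w2.png',camera('wrist'));cv2.imwrite('pics/t2.png',camera('top'))
m=camera_model('wrist');print(m)
np.save('m2.npy',m,allow_pickle=True)
E
```

```text
clock: 7.98
position: [461.2, -316.1, 162.4]
eef_rot: [1.0, 0.012, -0.0, 0.0]
ft_force: [-0.2, 0.6, -1.6]
finger_gap: 23.4
grasp_force: 45.0
clock: 9.65
position: [428.2, 55.5, 162.3]
eef_rot: [1.0, 0.015, -0.0, 0.0]
ft_force: [0.0, -0.2, -1.5]
finger_gap: 23.5
grasp_force: 45.0
9.65 [428.22617966  55.47021387 162.32725908] [-0.93057525  0.58599129  0.88567786  2.22986549 -0.76619569  0.66522184
 -1.02872947] [ 0.02852661 -0.23041163 -1.48556424] 23.50677362942779 44.97873209416866
{'fx': 272.56328528816204, 'fy': 272.56328528816204, 'cx': 254.95529719709486, 'cy': 193.74306819964409, 'xyz': array([492.83454635,  56.76143085, 243.98802036]), 'orientation': array([ 0.71083619, -0.69162099, -0.08931191,  0.09162802])}
```

View pics/w2.png

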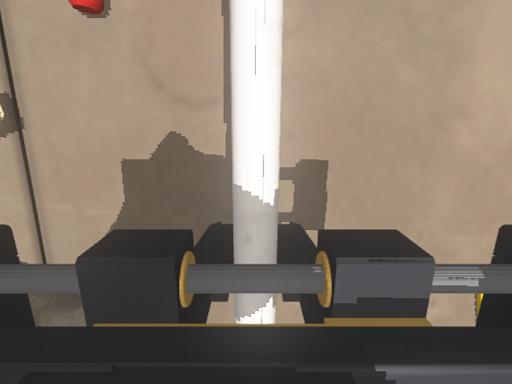

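The wrist camera sees the held tube centred (columns 232–282) but not the jig, so I use the top view for relative alignment.

Run:
```python
from h import *
im=cv2.imread('pics/t2.png')
cv2.imwrite('pics/t2c.png',cv2.resize(im[85:265,180:300],None,fx=3.3,fy=3.3,interpolation=cv2.INTER_CUBIC))
for v in range(100,172,4): print(v,im[v,205:252].astype(int).sum(1).tolist()[::2])
```

```text
100 [361, 358, 344, 366, 379, 360, 365, 360, 362, 350, 380, 393, 365, 364, 363, 356, 381, 381, 378, 361, 371, 362, 371, 380]
104 [399, 384, 358, 356, 306, 292, 304, 291, 448, 460, 469, 476, 461, 474, 472, 474, 476, 395, 378, 268, 323, 343, 350, 347]
108 [387, 399, 385, 367, 276, 420, 353, 272, 421, 474, 484, 477, 477, 481, 495, 505, 510, 416, 300, 266, 307, 361, 365, 356]
112 [373, 361, 356, 354, 275, 314, 335, 245, 144, 153, 303, 206, 144, 242, 352, 160, 147, 156, 283, 293, 292, 347, 360, 381]
116 [348, 358, 334, 338, 276, 343, 347, 337, 289, 256, 582, 373, 287, 416, 562, 297, 292, 300, 298, 277, 307, 345, 345, 345]
120 [344, 339, 331, 291, 262, 387, 406, 343, 288, 249, 574, 379, 284, 440, 565, 296, 304, 297, 299, 294, 323, 335, 336, 342]
124 [338, 340, 340, 341, 292, 732, 755, 602, 333, 349, 593, 427, 428, 414, 595, 359, 295, 306, 304, 290, 321, 336, 323, 284]
128 [328, 343, 342, 346, 279, 710, 757, 559, 252, 306, 301, 298, 258, 262, 265, 257, 305, 299, 303, 300, 322, 334, 321, 272]
132 [337, 344, 335, 338, 284, 296, 298, 301, 308, 303, 304, 297, 310, 300, 295, 296, 315, 310, 303, 
[... 449 characters left out ...]
 169, 207, 549, 436, 189, 175, 361, 373, 240, 300, 305, 272, 322, 322, 313]
152 [335, 322, 321, 320, 306, 294, 228, 283, 267, 256, 267, 241, 250, 208, 203, 206, 187, 257, 309, 312, 270, 314, 307, 317]
156 [316, 296, 297, 292, 292, 297, 301, 295, 268, 258, 309, 313, 326, 321, 308, 184, 393, 304, 301, 318, 276, 297, 318, 283]
160 [305, 306, 294, 293, 318, 292, 288, 270, 262, 445, 534, 430, 347, 299, 301, 305, 185, 390, 304, 308, 275, 291, 312, 309]
164 [304, 294, 313, 313, 316, 534, 318, 239, 409, 601, 706, 657, 461, 308, 310, 309, 311, 184, 535, 538, 248, 299, 299, 305]
168 [306, 304, 289, 296, 279, 247, 256, 176, 379, 592, 683, 601, 433, 249, 301, 302, 298, 303, 298, 295, 304, 292, 295, 310]
```

View pics/t2c.png

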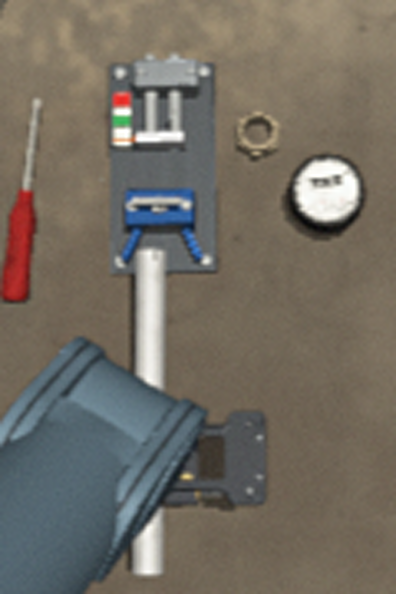

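The top view shows the held tube's leading end at about crop (150,250), just before the clamp mouth, and its shaft running to (148,570). The jig's centre line is near crop column 161. I now fit edges for the jig and tube lines at sub-pixel level.

Run:
```python
from h import *
im=(cv2.imread('pics/t2.png').astype(float)+cv2.imread('pics/top0.png'))/2
t=cv2.imread('pics/t2.png').astype(float)
def cross(p,lo,hi,u0):   # first rising and last falling half-level crossing
    h=(lo+hi)/2; k=np.where(p>h)[0]; a,b=k[0],k[-1]
    f=lambda i,j:i+(h-p[i])/(p[j]-p[i])*(j-i)
    return u0+f(a-1,a),u0+f(b+1,b)
br=im[...,0]-im[...,2]
P=[]
for v in list(range(130,143,2))+[169,]:
    p=br[v-1:v+2,200:262].mean(0); bg=np.r_[p[:8],p[-8:]].mean(); fg=np.median(p[18:42])
    try:
        a,b=cross(p,bg,fg,200); P.append((a,b,v))
    except Exception as e: print(v,e)
P=np.array(P);print('plate',P.round(1).tolist())
c=ray('top',np.c_[P[:,0],P[:,2]],8);d=ray('top',np.c_[P[:,1],P[:,2]],8)
print('width',np.linalg.norm(c-d,axis=1).round(1)); mid=(c+d)[:,:2]/2;print(mid.round(1).tolist())
B=[]
for v in range(150,155):
    p=br[v,208:250]; a,b=cross(p,5,np.percentile(p,75),208);B.append((a,b,v))
B=np.array(B);c=ray('top',np.c_[B[:,0],B[:,2]],52);d=ray('top',np.c_[B[:,1],B[:,2]],52)
print('bridge',B.round(1).tolist(),np.linalg.norm(c-d,axis=1).round(1),((c+d)/2).round(1).tolist())
W=[]
g=t.sum(2)
for v in range(166,200,3):
    p=g[v,212:240]; a,b=cross(p,300,p.max(),212); W.append((a,b,v))
W=np.array(W);z=162.3-68+13.5
c=ray('top',np.c_[W[:,0],W[:,2]],z);d=ray('top',np.c_[W[:,1],W[:,2]],z)
print('tube w',np.linalg.norm(c-d,axis=1).round(1));m=(c+d)[:,:2]/2
vx,vy,x0,y0=cv2.fitLine(m.astype(np.float32),cv2.DIST_HUBER,0,.01,.01).ravel();print('tube',m[[0,-1]].round(1).tolist(),'ang',np.degrees(np.arctan(vy/vx)))
# corner screws of plate (bright) in jig, end row of tube
q=g[:,224:228].mean(1);print('tube end rows',q[150:166].round().tolist())
gi=im.sum(2)
for (u0,v0,u1,v1) in [(212,103,220,112),(236,103,246,112),(212,160,220,170),(238,160,246,170)]:
    w=np.clip(gi[v0:v1,u0:u1]-400,0,None);yy,xx=np.mgrid[v0:v1,u0:u1]
    print('screw',(xx*w).sum()/w.sum(),(yy*w).sum()/w.sum(),ray('top',[[(xx*w).sum()/w.sum(),(yy*w).sum()/w.sum()]],9)[0].round(1))
```

```text
169 index 62 is out of bounds for axis 0 with size 62
plate [[212.6, 244.8, 130.0], [212.8, 244.8, 132.0], [213.0, 244.8, 134.0], [213.0, 244.8, 136.0], [212.9, 244.9, 138.0], [212.9, 244.9, 140.0], [217.2, 238.8, 142.0]]
width [94.3 93.4 93.  92.9 93.3 93.5 62.8]
[[709.9, 61.8], [704.0, 61.4], [698.0, 60.9], [692.0, 60.6], [686.1, 60.5], [680.1, 60.3], [674.1, 62.8]]
bridge [[217.6, 238.3, 150.0], [217.6, 238.3, 151.0], [217.5, 238.1, 152.0], [217.7, 238.8, 153.0], [214.0, 242.8, 154.0]] [58.1 58.  58.  59.2 81.1] [[641.1, 58.5, 52.0], [638.3, 58.5, 52.0], [635.4, 58.7, 52.0], [632.6, 57.4, 52.0], [629.7, 56.9, 52.0]]
tube w [17.9 17.9 18.1 17.9 17.8 17.7 17.6 17.7 17.5 17.7 17.8 14.9]
tube [[585.8, 59.9], [497.1, 56.1]] ang 1.4606364
tube end rows [306.0, 307.0, 256.0, 142.0, 141.0, 189.0, 309.0, 309.0, 299.0, 326.0, 487.0, 648.0, 639.0, 640.0, 681.0, 680.0]
screw 215.97706198145437 106.61102977061981 [779.  101.6   9. ]
screw 238.51995888298782 106.34880931985609 [781.5  35.3   9. ]
screw 215.61044776119402 164.0686567164179 [607.7  96.4   9. ]
screw 242.10893032384692 163.44553483807655 [611.5  19.6   9. ]
```

Jig line: y ≈ 59.0 at x 636, at 1.7°. The tube runs parallel to it but about 2 mm towards +y, with its leading end near jig x -58. I correct by 2.2 mm and lower 83 mm, so the underside ends about 12 mm above the bench.

```bash
python3 -m jog '[[10,0,0.09,0.4,0,0,0],[10,0,0,0.6,0,0,0],[10,0,0,0.6,0,0,0],[10,0,0,0.6,0,0,0],[10,0,0,0.6,0,0,0],[10,0,0,0.32,0,0,0],[10,0,0,0.2,0,0,0],[10,0,0,0,0,0,0],[10,0,0,0,0,0,0],[10,0,0,0,0,0,0]]' 45
python3 - <<'E'
from h import *
s=get_state();print(s['clock'],s['position'],s['joint_pos'],s['ft_force'],s['ft_torque']);T=R.from_quat(s['eef_rot']).as_matrix();print(np.degrees(np.arctan2(T[1,0],T[0,0])),T[2])
t=camera('top').astype(float);cv2.imwrite('pics/t3.png',t);cv2.imwrite('pics/s3.png',cv2.resize(camera('scene')[130:250,200:340],None,fx=4,fy=4,interpolation=cv2.INTER_CUBIC))
g=t.sum(2)
for v in range(164,196,5):
    p=g[v,212:244];print(v,p.astype(int).tolist())
E
```

```text
clock: 10.58
position: [429.1, 53.1, 80.0]
eef_rot: [1.0, 0.013, 0.001, -0.0]
ft_force: [0.4, -0.4, -2.4]
finger_gap: 23.7
grasp_force: 45.0
10.5833 [429.10845349  53.13306741  80.02150576] [-0.74605796  0.71974853  0.64818771  2.2382606  -0.98427575  0.49800307
 -0.84969196] [ 0.42543304 -0.40018594 -2.35914288] [-0.01030311  0.22502836  0.04111896]
1.5292330734637782 [ 1.00955076e-03 -4.52514734e-05 -9.99999489e-01]
164 [309, 336, 357, 535, 511, 324, 173, 249, 315, 319, 315, 313, 302, 306, 306, 313, 306, 305, 311, 310, 305, 309, 301, 313, 311, 317, 253, 178, 251, 536, 680, 543]
169 [305, 309, 305, 296, 303, 301, 299, 282, 279, 295, 284, 221, 416, 539, 594, 680, 702, 695, 644, 544, 388, 288, 301, 310, 309, 311, 306, 313, 311, 309, 302, 304]
174 [305, 303, 299, 296, 295, 308, 299, 285, 294, 292, 282, 295, 392, 518, 605, 684, 700, 673, 595, 534, 389, 295, 312, 308, 316, 309, 305, 310, 307, 306, 299, 298]
179 [307, 305, 309, 313, 305, 307, 301, 306, 307, 291, 279, 278, 382, 507, 605, 692, 716, 691, 638, 556, 398, 286, 304, 300, 301, 299, 301, 290, 296, 304, 308, 300]
184 [293, 297, 301, 300, 306, 300, 304, 294, 299, 298, 288, 286, 374, 517, 613, 698, 717, 693, 639, 539, 378, 293, 310, 313, 305, 309, 313, 308, 312, 312, 308, 306]
189 [312, 305, 298, 296, 296, 299, 300, 290, 299, 290, 284, 218, 372, 544, 627, 676, 704, 674, 600, 515, 365, 279, 299, 307, 293, 299, 308, 296, 296, 295, 294, 301]
194 [293, 284, 233, 182, 195, 224, 230, 240, 265, 284, 275, 225, 397, 554, 617, 584, 664, 676, 609, 513, 365, 279, 294, 298, 294, 290, 299, 295, 305, 290, 297, 294][ WARN:0@0.584] global loadsave.cpp:1063 imwrite_ Unsupported depth image for selected encoder is fallbacked to CV_8U.
```

View pics/s3.png

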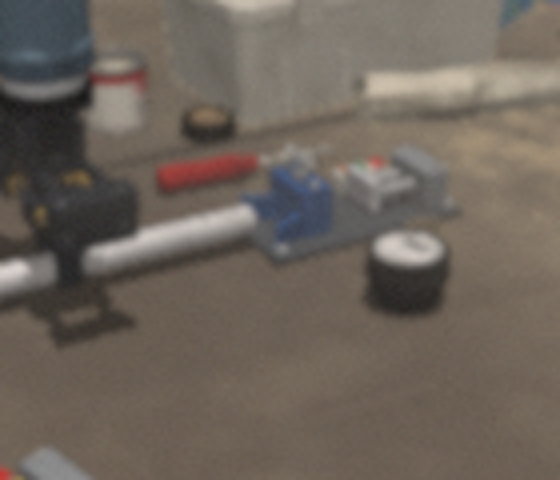

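The scene view shows the tube level, with its end at the flared lead-in and in line with the blue clamp. In the top rows the tube centre is at column 228.1 and the flare midpoint at 228.5. I insert it to before the stop.

```bash
python3 -m jog '[[10,0.3,0,0,0,0,0],[10,0.3,0,0,0,0,0],[10,0.3,0,0,0,0,0],[10,0.3,0,0,0,0,0],[10,0.3,0,0,0,0,0],[10,0,0,0,0,0,0],[10,0,0,0,0,0,0]]' 45
python3 -m jog '[[10,0.3,0,0,0,0,0],[10,0.3,0,0,0,0,0],[10,0.3,0,0,0,0,0],[10,0.3,0,0,0,0,0],[10,0.3,0,0,0,0,0],[10,0.2,0,0,0,0,0],[10,0,0,0,0,0,0],[10,0,0,0,0,0,0],[10,0,0,0,0,0,0]]' 45
python3 - <<'E'
from h import *
s=get_state();print(s['clock'],s['position'],s['ft_force'],s['ft_torque'],s['finger_gap']);T=R.from_quat(s['eef_rot']).as_matrix();print(np.degrees(np.arctan2(T[1,0],T[0,0])),T[2])
t=camera('top');cv2.imwrite('pics/t4.png',t)
a=cv2.resize(t[95:215,195:265],None,fx=5,fy=5,interpolation=cv2.INTER_CUBIC)
cv2.imwrite('pics/t4c.png',a)
E
```

```text
clock: 11.27
position: [466.6, 54.3, 79.4]
eef_rot: [1.0, 0.014, 0.0, 0.0]
ft_force: [-0.3, -0.4, -2.5]
finger_gap: 23.7
grasp_force: 45.0
clock: 12.02
position: [508.2, 55.4, 79.3]
eef_rot: [1.0, 0.013, -0.0, 0.0]
ft_force: [0.3, -0.9, -2.3]
finger_gap: 23.7
grasp_force: 45.0
12.0167 [508.2160838   55.36403577  79.3405045 ] [ 0.25503332 -0.90185707 -2.31315604] [ 0.00678619  0.22884794 -0.03073415] 23.702631003087046
1.531180884629246 [-6.93445714e-04  5.27417277e-05 -9.99999758e-01]
```

View pics/t4c.png

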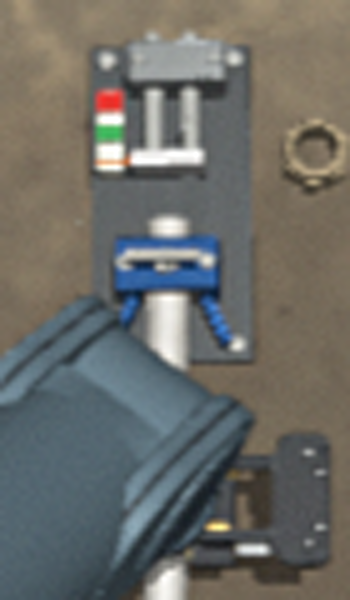

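The tube is through the clamp and centred, with its end at crop (169,217). The stop bar at row 163 is untouched, and the pointer is at rest below the green. I advance slowly now.

```bash
python3 -m jog '[[10,0.15,0,0,0,0,0],[10,0.15,0,0,0,0,0],[10,0.15,0,0,0,0,0],[10,0.15,0,0,0,0,0],[10,0.15,0,0,0,0,0],[10,0.15,0,0,0,0,0],[10,0.15,0,0,0,0,0],[10,0.15,0,0,0,0,0],[10,0,0,0,0,0,0],[10,0,0,0,0,0,0],[10,0,0,0,0,0,0]]' 45
python3 -m jog '[[10,0.1,0,0,0,0,0],[10,0.1,0,0,0,0,0],[10,0,0,0,0,0,0],[10,0,0,0,0,0,0],[10,0,0,0,0,0,0]]' 45
```

```text
clock: 12.98
position: [538.0, 56.2, 79.2]
eef_rot: [1.0, 0.013, -0.001, 0.0]
ft_force: [-2.9, -0.6, -1.0]
finger_gap: 23.6
grasp_force: 45.0
clock: 13.4
position: [542.4, 56.4, 79.1]
eef_rot: [1.0, 0.013, -0.001, -0.0]
ft_force: [-5.3, -1.0, -1.0]
finger_gap: 23.4
grasp_force: 45.0
```

```bash
python3 -m jog '[[10,0.1,0,0,0,0,0],[10,0.1,0,0,0,0,0],[10,0.1,0,0,0,0,0],[10,0.1,0,0,0,0,0],[10,0.1,0,0,0,0,0],[10,0,0,0,0,0,0],[10,0,0,0,0,0,0],[10,0,0,0,0,0,0],[10,0,0,0,0,0,0]]' 45
python3 - <<'E'
from h import *
s=get_state();print(s['clock'],s['position'],s['ft_force'],s['ft_torque'],s['finger_gap'])
t=camera('top');cv2.imwrite('pics/t5.png',t)
cv2.imwrite('pics/t5c.png',cv2.resize(t[95:175,200:260],None,fx=7,fy=7,interpolation=cv2.INTER_CUBIC))
E
```

```text
clock: 14.15
position: [553.3, 56.6, 78.6]
eef_rot: [1.0, 0.013, -0.003, -0.0]
ft_force: [-9.9, -0.7, 0.0]
finger_gap: 23.5
grasp_force: 45.0
14.15 [553.33675827  56.5966099   78.61277939] [-9.86855363 -0.67889821  0.03653816] [-0.16090148  1.92016741  0.07169774] 23.50746362940546
```

View pics/t5c.png

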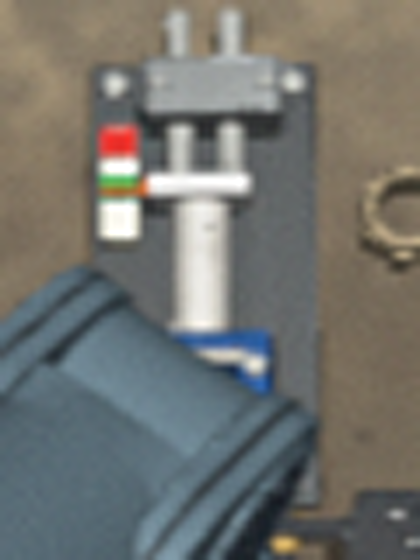

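The tube presses the stop squarely. The orange pointer at crop (122,187) is at the near edge of the green field, which matches 9.9 N. I push a little over 3 mm more.

```bash
python3 -m jog '[[10,0.07,0,0,0,0,0],[10,0.06,0,0,0,0,0],[10,0,0,0,0,0,0],[10,0,0,0,0,0,0],[10,0,0,0,0,0,0],[10,0,0,0,0,0,0],[10,0,0,0,0,0,0],[10,0,0,0,0,0,0]]' 45
python3 - <<'E'
from h import *
s=get_state();print(s['position'],s['ft_force'],s['ft_torque'],s['eef_rot'],np.abs(s['qd']).max())
t=camera('top');cv2.imwrite('pics/t6.png',t)
cv2.imwrite('pics/t6c.png',cv2.resize(t[100:140,200:260],None,fx=10,fy=10,interpolation=cv2.INTER_CUBIC))
E
```

```text
clock: 14.87
position: [556.1, 56.7, 78.5]
eef_rot: [1.0, 0.013, -0.004, -0.0]
ft_force: [-11.4, -0.4, -0.4]
finger_gap: 23.5
grasp_force: 45.0
[556.13617581  56.68997574  78.46795476] [-11.44938157  -0.36741061  -0.35844435] [-0.11813576  2.15607544  0.06668986] [ 9.99903640e-01  1.34281499e-02 -3.50435832e-03 -3.39444250e-04] 0.0029172633880326796
```

View pics/t6c.png

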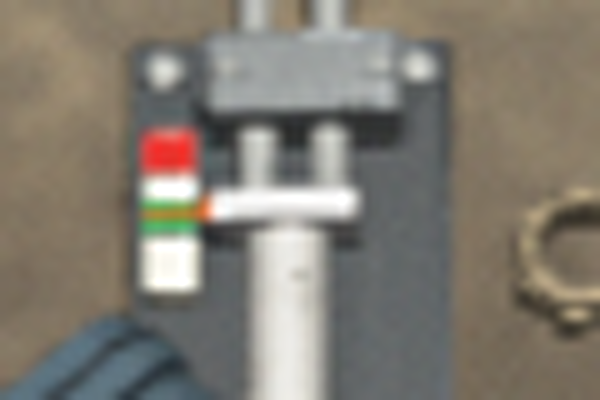

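The orange pointer at (170,212) stands mid-green and the force is about 11.4 N. The arm is at rest and still gripping, so I hand in.

```bash
python3 -c "
from cell import *
print(hand_in())"
```

```text
the job is handed in; nothing more can be done
None
```

The job is handed in: the tube is through the blue clamp and in line with it, the orange pointer stands mid-green at about 11.4 N, and the gripper is still holding and pressing; `hand_in()` gave no verdict back.

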